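# Change the pigment jar on the scale

### The arm

A 6-joint arm with a two-finger parallel gripper is mounted at the origin on the work surface. World frame = base frame: x ahead of the robot, y to its left, z up, the work surface at z = 0. Lengths are in mm, angles in rad, forces in N, time in s.
With the tool pointing down it reaches from about 400 to 825 mm from the base axis. Payload 7 kg.
Tool frame: the origin (TCP) lies midway between the tips of the shut fingers; the grasp point (between the pads) lies 19 mm behind it; z points along the fingers, y is the line along which they close (so a half turn about z gives the same grasp; the last joint's range is limited). The gripper opens to 88 mm and grips with 3 to 60 N. Pads are 19 mm wide; open, the fingers measure 130 mm over their backs; the gripper's body (78 mm by 193 mm) begins 47 mm behind the grasp point.
Start: joints at [-0.821, 0.359, 0.012, 0, -1.224, -0.288], TCP at [300.725, -604.285, 226.561] pointing down, gripper open.
Joint ranges: [-3.07, 3.07], [-1.43, 2.12], [-1.02, 1.25], [-3.03, 1.67], [-3.05, -0], [-3.03, 3.03]. Speed limits (rad/s): [2.39, 2.39, 3.01, 3.14, 3.14, 3.14].

### API

Orientations are given as a unit quaternion [w, x, y, z].
In Python, from station import observe, capture, order gives the robot as it stands.
- The arm moves only by the tool play_rows, never from a script. Its argument "targets" is one flat list of numbers, 6 for each row, row after row: the shift along the tool's x, y, z in cm, then the turn, a rotation vector about the tool's x, y, z in rad. A call has exactly 8 rows; each row is the pose to reach, as a shift and turn from the pose commanded when the call began, along the tool's axes at that moment; what a row does not reach only later rows make up. A row lasts 1/8 s, in which the tool goes at most 62.5 mm and 10.7 degrees, less where a joint would pass 70% of its speed; a pose out of reach is approached as far as the arm can. A call with a gripper value outside its range is refused whole. "jaw" is the opening in per cent of the stroke, from 0 (shut) to 100 (fully open), set as the call begins (left out, the last holds). The fingers move at their own pace and stop on an object; "newtons" is the grip in N (left out, the last holds). Time passes only in rows, so rows that repeat a pose let the fingers close, or fill a call up. It gives the time, the measured TCP pose, the force, the opening and the grip force at its end, in the units of the state.
- observe(): the state, without advancing time (a new reading comes with each control period).
- capture(name): name is "scene" or "top"; returns a dict with "pixels" (384x512x3 uint8, blue, green, red), "camera_matrix" (3x3 intrinsics, pixels), "extrinsics" (4x4, takes a point from camera to world coordinates). Camera axes: x right, y up, looking along -z (the intrinsics and any distortion apply to the point x, -y, -z); pixel columns grow to the right and rows downward; lengths in mm; the calibration is good to about 2 mm. A picture is of the moment at which its call begins. There is no depth.
- order.job_done(): hands the job in; it is judged then, once.
The state is a dict: "time_s": time; "qpos": joint angles; "qd": joint speeds; "tau": joint torques, N m; "tool_pos": TCP position; "orientation": TCP orientation; "wrist_force": force on the tool from outside, world axes, zero at the start; "ft_torque": the same for the moment, N m; "opening": finger opening in mm; "finger_force": force on a finger pad.
Only numpy, scipy, OpenCV 4.12 (cv2) and the standard library are available. Lean on these libraries where they do the work, as an engineer would, in place of code of your own. Each camera call takes 0.05 s, during which the arm holds its last target. There are 200 camera calls.

### The job

Change the pigment jar on the scale: first stand the two tall bottles that block the jar tray aside on the mat, then take the round jar from the middle of the tray and stand it in the middle of the scale's round platform, and stand the square jar that was on the scale in the round jar's old place. Then put each bottle back in its own holder, the round one in the round pocket and the square one in the square pocket. Keep everything upright, set it down without dropping it, and leave the six-sided jar in its place.

Things in the scene. Friction and masses are not known exactly. Their poses are not given: they have to be found in the camera images.
- bottle_round: Round white plastic bottle with a black screw cap, at the start in the round pocket. 125 mm tall: body 47 mm across up to 80 mm, then a shoulder and 25 mm neck, cap 29 mm across from 96 to 125 mm above the underside. Origin: centre of the underside; z up. About 140 g (100 to 200).
- bottle_square: Square white plastic bottle with a black screw cap, at the start in the square pocket. 125 mm tall: body 42 x 42 mm up to 80 mm, then a shoulder and 25 mm neck, cap 29 mm across from 96 to 125 mm above the underside. Origin: centre of the underside; z up, x and y normal to its flat sides. About 140 g (100 to 200).
- jar_round: Low round jar, amber glass with a paper label and a black ribbed lid, at the start in the middle of the jar tray. 45 mm across, 47 mm tall, straight sides (lid from 34 mm up). Origin: centre of the underside. About 90 g.
- jar_square: Low square jar, amber glass with a paper label and a black lid, at the start standing on the scale's platform. 42 x 42 mm, 47 mm tall, straight sides (lid from 35 mm up). Origin: centre of the underside; x and y normal to its flat sides. About 90 g.
- jar_hex: Low six-sided amber jar with a steel lid, 47 mm across its corners, 47 mm tall, loose, in the jar tray beside the middle place, 60 mm from it. It stays where it is. Origin: centre of the underside.
- holder_round: Wooden block with a round pocket for the round bottle: 70 mm (x) x 72 mm (y) x 16 mm tall, pocket 60 mm across, 9 mm deep (floor 7 mm above the origin). Fixed. Origin: centre of its underside, 9 mm above the bench. The two holders stand side by side along y, 74 mm apart, either way round, in front of the jar tray; x points away from the robot to the tray.
- holder_square: Wooden block with a square pocket for the square bottle: 70 mm (x) x 72 mm (y), 16 mm tall, pocket 56 x 56 mm with sides along its x and y, 9 mm deep (its floor 7 mm above the origin). Fixed on the rack's base board. Origin: centre of its underside, 9 mm above the bench.
- jar_tray: Fixed plywood tray behind the holders, 66 (x) x 190 (y) x 12 mm, floor 4 mm above the origin. Origin: centre of underside, 9 mm above the bench; the middle jar place is straight above. x points away from the robot; holders' centres at x -79, y +-37 mm. Six-sided jar at y +60, dropper block (50 x 48 mm, 68 mm tall) at y -60: 12 mm free beside the round jar, no room for a finger; grip it across x.
- scale: Compact digital scale, grey, with a round steel platform 80 mm across whose top is 26 mm above the bench. Origin: on the bench straight below the platform's centre. The housing, 19 mm tall and 104 mm wide, reaches 100 mm to -x (display) and 50 mm to +x of it. Fixed. Scale and mat stand on either side of the rack and may change sides.
- mat: Flat dark silicone mat, 210 mm (x) x 170 mm (y), 3 mm thick, fixed on the bench: the side area for the bottles. Origin: centre of its underside, at bench level.
Not all that is in view belongs to the job. Leave any green or yellow look-alike of the jar_square alone.

How it is judged (in metres and radians):
On the way, in this order (a step that is already met when the one before it is completed fails the run):
1. both bottles stand upright on the mat, let go (x of bottle_round in the frame of mat between -0.105 and 0.105 m and y of bottle_round in the frame of mat between -0.085 and 0.085 m and z of bottle_round in the frame of mat between 0 and 0.007 m and angle between each of bottle_round, bottle_square's own z axis and vertical below 0.1 rad and contact force between the fingers and bottle_round below 0.1 N and x of bottle_square in the frame of mat between -0.105 and 0.105 m and y of bottle_square in the frame of mat between -0.085 and 0.085 m and z of bottle_square in the frame of mat between 0 and 0.007 m and contact force between the fingers and bottle_square below 0.1 N), for 0.2 s.
2. the round jar stands wholly on the scale's platform, let go (horizontal distance between jar_round and scale below 0.0175 m and z of jar_round in the frame of scale between 0.022 and 0.03 m and angle between jar_round's own z axis and vertical below 0.1 rad and contact force between the fingers and jar_round below 0.1 N), for 0.2 s.
At the end, for the whole second after the job is handed in: Each bottle stands upright on the floor of its own pocket (within 12 mm of its centre), the round jar upright and wholly on the scale's platform (within 17.5 mm of its centre), the square jar upright on the tray's floor in the middle place (within 15 mm), all at rest (horizontal distance between bottle_round and holder_round below 0.012 m and z of bottle_round in the frame of holder_round between 0.003 and 0.011 m and angle between each of bottle_round, bottle_square, jar_round, jar_square's own z axis and vertical below 0.1 rad and horizontal distance between bottle_square and holder_square below 0.012 m and z of bottle_square in the frame of holder_square between 0.003 and 0.011 m and horizontal distance between jar_round and scale below 0.0175 m and z of jar_round in the frame of scale between 0.022 and 0.03 m and horizontal distance between jar_square and jar_tray below 0.015 m and z of jar_square in the frame of jar_tray between 0 and 0.008 m and linear speed of each of bottle_round, bottle_square, jar_round, jar_square below 0.02 m/s and angular speed of each of bottle_round, bottle_square, jar_round, jar_square below 0.2 rad/s); the robot touches nothing.
It fails at once if a bottle or jar is tipped over (more than 35 degrees) (angle between any of bottle_round, bottle_square, jar_round, jar_square's own z axis and vertical above 0.61 rad).
It fails at once if a bottle or jar is dropped: falls freely, out of the fingers, faster than 0.7 m/s (a drop of 25 mm or more) ((contact force between the fingers and bottle_round below 0.1 N and linear speed of bottle_round above 0.7 m/s) or (contact force between the fingers and bottle_square below 0.1 N and linear speed of bottle_square above 0.7 m/s) or (contact force between the fingers and jar_round below 0.1 N and linear speed of jar_round above 0.7 m/s) or (contact force between the fingers and jar_square below 0.1 N and linear speed of jar_square above 0.7 m/s)).
It fails at once if the six-sided jar is pushed more than 15 mm or tipped (distance of jar_hex from where it was at the start of the episode above 0.015 m or angle between jar_hex's own z axis and vertical above 0.3 rad).
It also fails if it takes over 136 s, if anything falls off the work surface, if the arm or the gripper's body presses on something with over 40 N, if the wrist force passes 120 N, or if a joint passes its speed limit or range.

## Working session

There is one attempt and no reset: what is moved stays moved. The work goes in short steps, Python scripts to look and compute and a tool call to move; the robot and the scene stay as the last step left them, time stands still between calls to the robot, and variables do not carry over. Pictures are saved under pics/ and viewed, at most 14 in all, crops included, and the job is handed in when it is done.

Besides the shell and the picture viewer there is one more tool, called after ">>>" as name(argument=value, ...) on one line, values as JSON. play_rows: Moves the arm, as the interface text tells. Its arguments: {"type":"object","properties":{"targets":{"type":"array","items":{"type":"number"}},"jaw":{"type":"number"},"newtons":{"type":"number"}},"required":["targets"]}

```bash
mkdir -p pics; ls
python3 - <<'E'
from station import observe,capture
import cv2,numpy as np
s=observe();print({k:np.round(v,3).tolist() for k,v in s.items()})
for n in("scene","top"):
    c=capture(n);cv2.imwrite(f"pics/{n}0.png",c["pixels"]);print(n,np.round(c["camera_matrix"],1).tolist(),np.round(c["extrinsics"],3).tolist(),[k for k in c])
    np.savez(n+"0.npz",p=c["pixels"],K=c["camera_matrix"],E=c["extrinsics"])
E
```

```text
pics
{'time_s': 0.0, 'qpos': [-0.821, 0.359, 0.011, -0.0, -1.224, -0.288], 'qd': [-0.001, 0.0, -0.0, 0.0, -0.001, 0.0], 'tau': [-0.0, -58.271, 29.306, 6.997, 0.007, -0.0], 'tool_pos': [300.499, -603.854, 225.621], 'orientation': [-0.0, -0.229, 0.973, 0.001], 'wrist_force': [0.275, 0.43, 0.489], 'ft_torque': [0.029, -0.004, -0.007], 'finger_force': 0.0, 'opening': 87.474}
scene [[409.4, 0.0, 255.0], [0.0, 409.4, 194.9], [0.0, 0.0, 1.0]] [[-0.254, -0.649, 0.717, 1403.575], [0.967, -0.178, 0.181, 177.793], [0.011, 0.74, 0.673, 846.354], [0.0, 0.0, 0.0, 1.0]] ['pixels', 'camera_matrix', 'extrinsics']
top [[406.4, 0.0, 256.5], [0.0, 406.4, 192.4], [0.0, 0.0, 1.0]] [[0.011, 0.992, -0.128, 442.032], [-1.0, 0.011, -0.0, -48.136], [0.001, 0.128, 0.992, 1038.003], [0.0, 0.0, 0.0, 1.0]] ['pixels', 'camera_matrix', 'extrinsics']
```

```bash
sleep 8; ls pics
```

```text
scene0.png
top0.png
```

View pics/scene0.png

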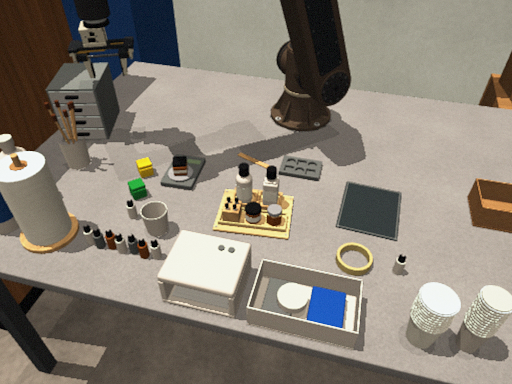

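View pics/top0.png

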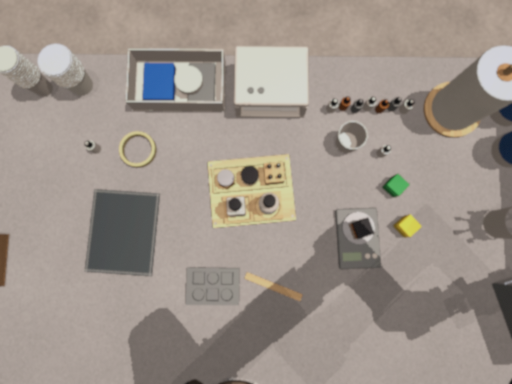

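The scene view shows the rack at about (255,212), with the bottles on its robot side. In the top view the mat is on the left at (123,232), the rack at (252,190), the square bottle at (235,205), the round bottle at (269,203), the scale at (358,235) with the square jar, and the green and yellow decoys to its right. Next I'll look at an enlarged crop.

```bash
cat > h.py <<'E'
import numpy as np,cv2
from station import observe,capture
def get(n):
    c=capture(n);return c["pixels"],np.array(c["camera_matrix"]),np.array(c["extrinsics"])
def ray(K,E,u,v):
    d=np.linalg.inv(K)@[u,v,1];return E[:3,3],E[:3,:3]@(d*[1,-1,-1])
def onz(K,E,u,v,z):
    o,d=ray(K,E,u,v);return (o+d*(z-o[2])/d[2])[:2]
def proj(K,E,p):
    q=E[:3,:3].T@(np.asarray(p,float)-E[:3,3]);q=K@(q*[1,-1,-1]);return q[:2]/q[2]
def hull(mask,box):
    u0,v0,u1,v1=box;m=np.zeros(mask.shape,np.uint8);m[v0:v1,u0:u1]=mask[v0:v1,u0:u1]
    c=max(cv2.findContours(m,cv2.RETR_EXTERNAL,cv2.CHAIN_APPROX_NONE)[0],key=cv2.contourArea);return c
E
python3 - <<'E'
import numpy as np,cv2
d=np.load("top0.npz")
a=d["p"][145:240,200:305];b=d["p"][195:280,325:430]
a=cv2.resize(a,None,fx=6,fy=6,interpolation=cv2.INTER_CUBIC);b=cv2.resize(b,None,fx=6,fy=6,interpolation=cv2.INTER_CUBIC)
cv2.imwrite("pics/a.png",a);cv2.imwrite("pics/b.png",b)
E
```

```text
(no output)
```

View pics/a.png

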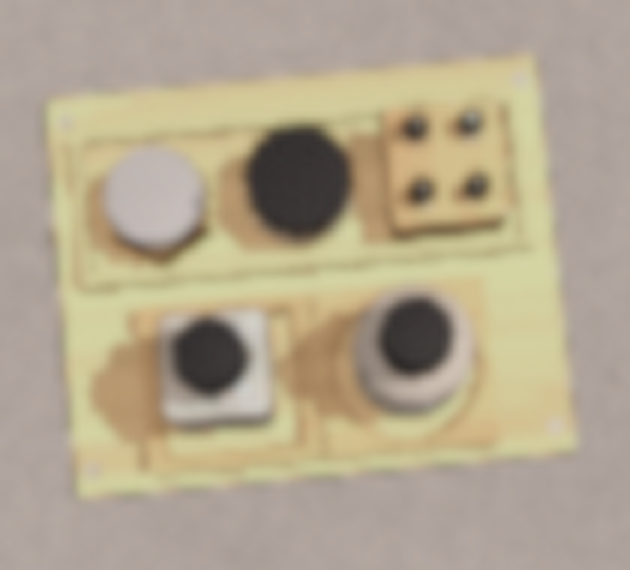

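View pics/b.png

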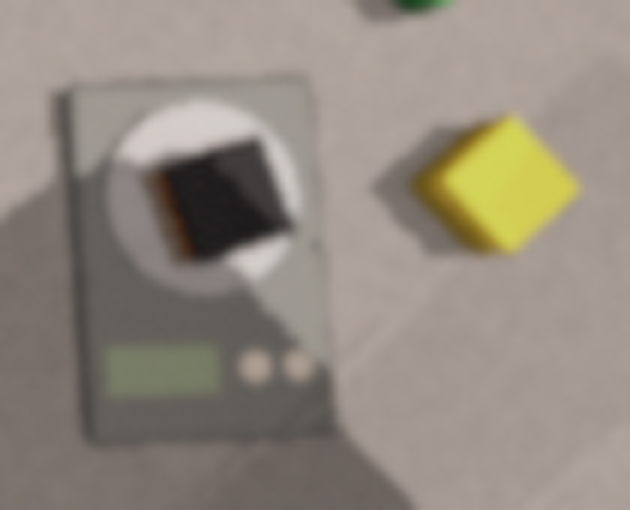

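In the crop the tray runs at about -5° in the image. The round lid is at (249.8,175.3), the caps at (235,204.5) for the square bottle and (269.2,201.2) for the round one, and the hex lid at (225.5,178). The scale platform is at (358.8,227.8) and the turned square jar lid at (362.7,228.3). These points go through the calibration next.

Run:
```python
import numpy as np,cv2
from h import *
d=np.load("top0.npz");P,K,E=d["p"],d["K"],d["E"]
ca=lambda u,v:(200+u/6-.4,145+v/6-.4); cb=lambda u,v:(325+u/6-.4,195+v/6-.4)
W=lambda p,z:onz(K,E,*p,z)
g=P.max(2)
def dark(box,z,th=70):
    c=hull((g<th).astype(np.uint8),box);m=cv2.moments(c);p=(m['m10']/m['m00'],m['m01']/m['m00']);print('dark',np.round(p,1),m['m00'],W(p,z).round(1));return W(p,z)
jr=dark((240,163,262,188),60);bs=dark((226,194,245,214),141);br=dark((260,192,279,212),141)
print('hex',W(ca(153,197),60).round(1))
B=[W(ca(*p),9) for p in((50,100),(533,58),(577,450),(80,495))];print('board',np.round(B,1),np.mean(B,0).round(1))
T=[W(ca(*p),21) for p in((80,140),(505,97),(525,245),(85,290))];print('tray',np.round(T,1),np.mean(T,0).round(1))
for n,v in(('top',B[1]-B[0]),('bot',B[2]-B[3]),('L',B[0]-B[3]),('R',B[1]-B[2]),('t1',T[1]-T[0]),('t2',T[2]-T[3])):print(n,np.linalg.norm(v).round(1),np.degrees(np.arctan2(v[1],v[0])).round(1))
print('plat',W(cb(203,197),26).round(1))
J=[W(cb(*p),73) for p in((162,172),(260,137),(293,230),(190,262))];print('jsq',np.round(J,1),np.mean(J,0).round(1),[np.degrees(np.arctan2(*(J[(i+1)%4]-J[i])[::-1])).round(1) for i in range(4)])
m=((g<75)&(g>25)).astype(np.uint8);c=hull(m,(70,175,175,290));r=cv2.minAreaRect(c);bx=[W(q,3) for q in cv2.boxPoints(r)];print('mat',np.round(bx,1),np.mean(bx,0).round(1),r)
d=np.load("scene0.npz");
# check vs scene: project predicted
for n,p in(('jr',(*jr,60)),('bs',(*bs,141)),('br',(*br,141)),('jsq',(*np.mean(J,0),73))):print(n,proj(d["K"],d["E"],p).round(1))
S=d["p"];o=np.vstack([cv2.resize(S[145:250,145:305],None,fx=5,fy=5,interpolation=cv2.INTER_CUBIC)]);cv2.imwrite("pics/s.png",o)
```

```text
dark [249.2 174.7] 177.5 [611.9 -29.6]
dark [234.4 204.1] 70.5 [531.4   0.7]
dark [268.5 200.9] 71.0 [539.3 -74.8]
hex [604.4  29. ]
board [[ 654.6   78.1]
 [ 675.3 -129.4]
 [ 506.7 -148.1]
 [ 485.5   61.1]] [580.5 -34.6]
tray [[ 635.    63.5]
 [ 655.5 -116.6]
 [ 592.1 -125.1]
 [ 571.    59.8]] [613.4 -29.6]
top 208.5 -84.3
bot 210.2 -84.2
L 169.9 5.7
R 169.6 6.3
t1 181.2 -83.5
t2 186.2 -83.5
plat [ 487.8 -302. ]
jsq [[ 495.4 -274.3]
 [ 509.7 -313.3]
 [ 473.1 -325.4]
 [ 460.2 -284.6]] [ 484.6 -299.4] [np.float64(-70.0), np.float64(-161.7), np.float64(107.6), np.float64(16.3)]Traceback (most recent call last):
  File "<stdin>", line 16, in <module>
  File "h.py", line 13, in hull
    c=max(cv2.findContours(m,cv2.RETR_EXTERNAL,cv2.CHAIN_APPROX_NONE)[0],key=cv2.contourArea);return c
ValueError: max() iterable argument is empty
```

```bash
cat >> h.py <<'E'
from scipy.spatial.transform import Rotation as Ro
def to(*pts):
    """pts: (x,y,tipz,yaw_deg of tool y); prints shift cm + turn from the present pose"""
    s=observe();q=s["orientation"];R=Ro.from_quat([q[1],q[2],q[3],q[0]])
    print('t',round(s["time_s"],1),'pos',np.round(s["tool_pos"],1),'yaw',np.degrees(np.arctan2(R.as_matrix()[1,1],R.as_matrix()[0,1])).round(1)%360,'open',round(float(s["opening"]),1),'F',round(float(s["finger_force"]),1),'q',np.round(s["qpos"],2))
    for x,y,z,w in pts:
        a=np.radians(w);Y=np.array([np.cos(a),np.sin(a),0]);Z=np.array([0,0,-1.]);T=Ro.from_matrix(np.c_[np.cross(Y,Z),Y,Z])
        print((x,y,z,w),R.inv().apply((np.array([x,y,z])-s["tool_pos"])/10).round(2),(R.inv()*T).as_rotvec().round(3))
E
python3 - <<'E'
from h import *
d=np.load("top0.npz");K,E=d["K"],d["E"]
bx=[onz(K,E,*q,3) for q in((93,190),(158,193),(152,275),(87,271))];print('mat',np.round(bx,1),np.mean(bx,0).round(1))
d=np.load("scene0.npz")
for n,p in(('jr',(611.9,-29.6,60)),('bs',(531.4,.7,141)),('br',(539.3,-74.8,141)),('jsq',(484.6,-299.4,73)),('plat',(487.8,-302,26))):print(n,(proj(d["K"],d["E"],p)).round(1))
S=d["p"];cv2.imwrite("pics/s.png",cv2.resize(S[145:250,145:305],None,fx=5,fy=5,interpolation=cv2.INTER_CUBIC))
to((531,0,200,186),(531,0,110,186))
E
```

```text
mat [[577.5 372. ]
 [571.5 204.8]
 [364.7 211.2]
 [372.8 374.3]] [471.6 290.6]
jr [252.1 206.1]
bs [270.4 167.5]
br [243.3 164.7]
jsq [178.5 159.5]
plat [179.  171.9]
t 0.1 pos [ 300.5 -603.9  225.7] yaw 116.5 open 87.5 F 0.0 q [-0.82  0.36  0.01 -0.   -1.22 -0.29]
(531, 0, 200, 186) [-47.54  43.8    2.63] [ 1.000e-03  1.000e-03 -1.214e+00]
(531, 0, 110, 186) [-47.54  43.78  11.63] [ 1.000e-03  1.000e-03 -1.214e+00]
```

View pics/s.png

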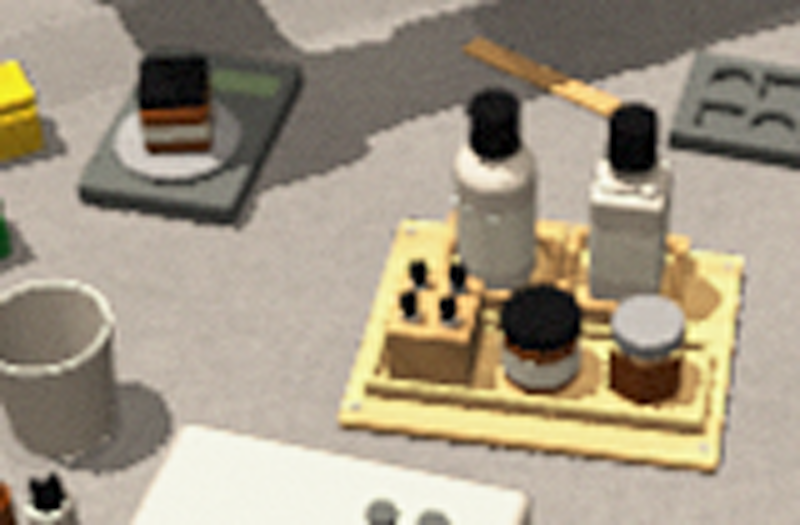

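The scene view agrees with the top view within about 1 px: round jar lid (253,207), square cap (272,168), round cap (244,165), square jar (180,159), platform (180.6,173.4). First I move above the square bottle.

>>> play_rows(targets=[-47.5,43.8,2.6,0,0,-1.214,-47.5,43.8,2.6,0,0,-1.214,-47.5,43.8,2.6,0,0,-1.214,-47.5,43.8,2.6,0,0,-1.214,-47.5,43.8,2.6,0,0,-1.214,-47.5,43.8,2.6,0,0,-1.214,-47.5,43.8,2.6,0,0,-1.214,-47.5,43.8,2.6,0,0,-1.214], jaw=90, newtons=25)

```text
time_s: 1.1
tool_pos: [478.9, -135.4, 206.4]
orientation: [-0.0, 0.744, -0.669, 0.0]
wrist_force: [2.3, -1.2, -0.3]
opening: 78.8
finger_force: 0.0
```

```bash
python3 -c "
from h import *
to((531,1,200,186),(531,1,111,186))"
```

```text
t 1.1 pos [ 478.9 -135.4  206.4] yaw 186.1 open 78.8 F 0.0 q [ 0.12  0.08 -0.4  -0.   -1.09 -0.01]
(531, 1, 200, 186) [-13.01  -6.63   0.65] [-0.     0.     0.002]
(531, 1, 111, 186) [-13.01  -6.63   9.55] [-0.     0.     0.002]
```

>>> play_rows(targets=[-13,-6.6,0.6,0,0,0,-13,-6.6,0.6,0,0,0,-13,-6.6,0.6,0,0,0,-13,-6.6,0.6,0,0,0,-13,-6.6,0.6,0,0,0,-13,-6.6,0.6,0,0,0,-13,-6.6,0.6,0,0,0,-13,-6.6,0.6,0,0,0])

```text
time_s: 2.1
tool_pos: [530.5, -1.8, 200.6]
orientation: [-0.0, 0.743, -0.669, 0.0]
wrist_force: [-0.4, 0.4, 0.0]
opening: 79.1
finger_force: 0.0
```

```bash
python3 -c "
from h import *
to((531,1,112,186))"
```

```text
t 2.1 pos [530.5  -1.8 200.6] yaw 186.0 open 79.1 F 0.0 q [ 0.37  0.14 -0.34  0.   -1.09 -0.26]
(531, 1, 112, 186) [-0.27 -0.07  8.86] [-0.     0.    -0.001]
```

>>> play_rows(targets=[-0.27,-0.07,4,0,0,0,-0.27,-0.07,7,0,0,0,-0.27,-0.07,8.8,0,0,0,-0.27,-0.07,8.8,0,0,0,-0.27,-0.07,8.8,0,0,0,-0.27,-0.07,8.8,0,0,0,-0.27,-0.07,8.8,0,0,0,-0.27,-0.07,8.8,0,0,0])

```text
time_s: 3.1
tool_pos: [531.2, 1.6, 112.9]
orientation: [-0.0, 0.743, -0.669, 0.0]
wrist_force: [-0.2, -0.2, 0.5]
opening: 78.9
finger_force: 0.0
```

>>> play_rows(targets=[0,0,0,0,0,0,0,0,0,0,0,0,0,0,0,0,0,0,0,0,0,0,0,0,0,0,0,0,0,0,0,0,0,0,0,0,0,0,0,0,0,0,0,0,0,0,0,0], jaw=0)

```text
time_s: 4.1
tool_pos: [531.0, 1.5, 112.4]
orientation: [0.0, 0.743, -0.669, -0.0]
wrist_force: [0.7, 0.7, -0.4]
opening: 28.5
finger_force: 25.0
```

Run:
```python
from h import *
to((531,1,182,186),(480,335,182,186),(480,335,100,186))
p,K,E=get("scene");cv2.imwrite("pics/g1.png",cv2.resize(p[90:250,180:400],None,fx=3,fy=3))
```

```text
t 4.1 pos [531.    1.5 112.4] yaw 186.0 open 28.5 F 25.0 q [ 0.37  0.23 -0.46 -0.   -0.88 -0.27]
(531, 1, 182, 186) [ 0.05  0.01 -6.96] [ 0. -0.  0.]
(480, 335, 182, 186) [-33.7    1.58  -6.96] [ 0. -0.  0.]
(480, 335, 100, 186) [-33.7    1.58   1.24] [ 0. -0.  0.]
```

View pics/g1.png

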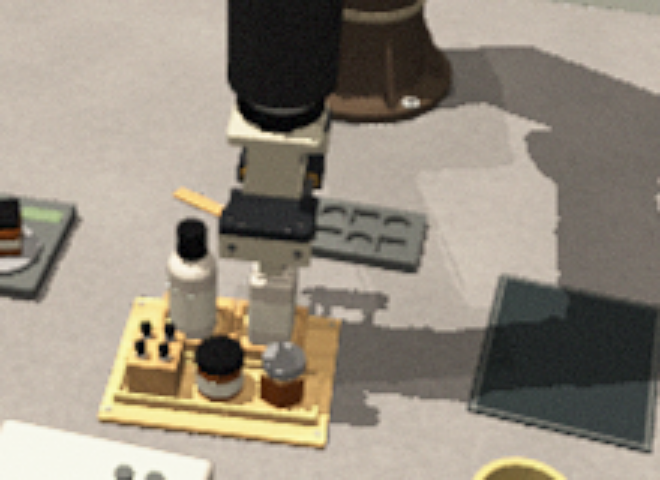

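The cap is gripped at 28.5 mm opening with 25 N and the bottle stands square. I lift it and carry it to the mat.

>>> play_rows(targets=[0,0,-2,0,0,0,0,0,-5,0,0,0,0,0,-7,0,0,0,-3,0.2,-7,0,0,0,-8,0.4,-7,0,0,0,-14,0.7,-7,0,0,0,-20,1,-7,0,0,0,-25,1.3,-7,0,0,0])

```text
time_s: 5.15
tool_pos: [491.2, 250.8, 182.5]
orientation: [-0.0, 0.743, -0.669, -0.0]
wrist_force: [0.4, 1.0, -0.0]
opening: 28.7
finger_force: 25.0
```

>>> play_rows(targets=[-4.5,0.2,0,0,0,0,-7.5,0.3,0,0,0,0,-8.7,0.3,0,0,0,0,-8.7,0.3,0,0,0,0,-8.7,0.3,2,0,0,0,-8.7,0.3,5,0,0,0,-8.7,0.3,6.5,0,0,0,-8.7,0.3,6.5,0,0,0])

```text
time_s: 6.15
tool_pos: [479.7, 333.7, 116.7]
orientation: [0.001, 0.743, -0.669, 0.0]
wrist_force: [1.0, -0.6, -0.8]
opening: 28.4
finger_force: 25.0
```

Run:
```python
from h import *
to((480,335,99.6,186),(480,335,175,186),(539,-74,175,186))
```

```text
t 6.2 pos [479.7 333.7 116.7] yaw 186.0 open 28.4 F 25.0 q [ 0.94  0.31 -0.34  0.   -0.93 -0.84]
(480, 335, 99.6, 186) [-0.13 -0.05  1.71] [ 0.001 -0.002 -0.   ]
(480, 335, 175, 186) [-0.11 -0.04 -5.83] [ 0.001 -0.002 -0.   ]
(539, -74, 175, 186) [41.18 -1.65 -5.76] [ 0.001 -0.002 -0.   ]
```

>>> play_rows(targets=[0,0,0.6,0,0,0,0,0,1.1,0,0,0,0,0,1.4,0,0,0,0,0,1.6,0,0,0,0,0,1.7,0,0,0,0,0,1.75,0,0,0,0,0,1.75,0,0,0,0,0,1.75,0,0,0])

```text
time_s: 7.15
tool_pos: [479.9, 335.0, 100.0]
orientation: [-0.0, 0.743, -0.669, -0.0]
wrist_force: [0.9, 0.2, -0.9]
opening: 28.6
finger_force: 25.0
```

Run:
```python
from h import *
to((480,335,99.5,186))
print(observe()["wrist_force"])
```

```text
t 7.2 pos [479.9 335.  100. ] yaw 186.0 open 28.6 F 25.0 q [ 0.94  0.32 -0.35  0.   -0.89 -0.84]
(480, 335, 99.5, 186) [ 0.   -0.01  0.05] [-0.  0.  0.]
[ 0.8673702   0.20925011 -0.86398689]
```

Not quite touching, so I lower a touch more, then release.

>>> play_rows(targets=[0,0,0.05,0,0,0,0,0,0.1,0,0,0,0,0,0.1,0,0,0,0,0,0.1,0,0,0,0,0,0.1,0,0,0,0,0,0.1,0,0,0,0,0,0.1,0,0,0,0,0,0.1,0,0,0])

```text
time_s: 8.15
tool_pos: [480.1, 335.2, 99.3]
orientation: [-0.0, 0.743, -0.669, 0.0]
wrist_force: [-0.8, -1.5, 5.4]
opening: 28.3
finger_force: 25.0
```

>>> play_rows(targets=[0,0,0,0,0,0,0,0,0,0,0,0,0,0,0,0,0,0,0,0,0,0,0,0,0,0,0,0,0,0,0,0,0,0,0,0,0,0,0,0,0,0,0,0,0,0,0,0], jaw=75)

```text
time_s: 9.15
tool_pos: [479.8, 335.0, 99.0]
orientation: [-0.0, 0.743, -0.669, 0.0]
wrist_force: [0.3, 0.1, -0.2]
opening: 65.8
finger_force: 0.0
```

Run:
```python
from h import *
to((480,335,175,186),(539,-74,175,186))
```

```text
t 9.2 pos [479.8 335.   99. ] yaw 186.0 open 65.8 F 0.0 q [ 0.94  0.33 -0.35  0.   -0.89 -0.84]
(480, 335, 175, 186) [-0.   -0.02 -7.6 ] [-0. -0.  0.]
(539, -74, 175, 186) [41.29 -1.6  -7.6 ] [-0. -0.  0.]
```

>>> play_rows(targets=[0,0,-4,0,0,0,0,0,-8,0,0,0,5,-0.2,-8,0,0,0,11,-0.4,-8,0,0,0,17,-0.7,-8,0,0,0,23,-0.9,-8,0,0,0,29,-1.1,-8,0,0,0,35,-1.4,-8,0,0,0])

```text
time_s: 10.15
tool_pos: [530.5, -13.4, 179.3]
orientation: [-0.0, 0.743, -0.669, 0.0]
wrist_force: [1.7, 0.4, -0.2]
opening: 65.9
finger_force: 0.0
```

>>> play_rows(targets=[4,-0.1,0,0,0,0,6.3,-0.2,0,0,0,0,6.3,-0.2,0,0,0,0,6.3,-0.2,0,0,0,0,6.3,-0.2,0,0,0,0,6.3,-0.2,2,0,0,0,6.3,-0.2,2,0,0,0,6.3,-0.2,2,0,0,0])

```text
time_s: 11.15
tool_pos: [539.3, -73.6, 159.5]
orientation: [-0.0, 0.744, -0.669, 0.0]
wrist_force: [0.8, 0.6, 0.4]
opening: 65.9
finger_force: 0.0
```

Run:
```python
from h import *
to((539,-74,112,186))
```

```text
t 11.2 pos [539.3 -73.6 159.5] yaw 186.1 open 65.9 F 0.0 q [ 0.22  0.2  -0.37  0.   -1.   -0.12]
(539, -74, 112, 186) [0.03 0.04 4.75] [-0.    -0.     0.001]
```

>>> play_rows(targets=[0,0,2,0,0,0,0,0,4,0,0,0,0,0,4.7,0,0,0,0,0,4.7,0,0,0,0,0,4.7,0,0,0,0,0,4.7,0,0,0,0,0,4.7,0,0,0,0,0,4.7,0,0,0])

```text
time_s: 12.15
tool_pos: [539.1, -74.0, 112.1]
orientation: [-0.0, 0.743, -0.669, 0.0]
wrist_force: [0.7, 0.1, 0.6]
opening: 65.6
finger_force: 0.0
```

>>> play_rows(targets=[0,0,0,0,0,0,0,0,0,0,0,0,0,0,0,0,0,0,0,0,0,0,0,0,0,0,0,0,0,0,0,0,0,0,0,0,0,0,0,0,0,0,0,0,0,0,0,0], jaw=0)

```text
time_s: 13.15
tool_pos: [539.0, -74.1, 111.9]
orientation: [0.0, 0.743, -0.669, -0.0]
wrist_force: [0.3, 0.8, -1.1]
opening: 28.3
finger_force: 25.0
```

Run:
```python
from h import *
to((539,-74,187,186),(480,245,187,186))
```

```text
t 13.2 pos [539.  -74.1 111.9] yaw 186.0 open 28.3 F 25.0 q [ 0.22  0.25 -0.43 -0.   -0.89 -0.12]
(539, -74, 187, 186) [-0.01 -0.   -7.51] [0. 0. 0.]
(480, 245, 187, 186) [-32.35   2.52  -7.51] [0. 0. 0.]
```

>>> play_rows(targets=[0,0,-2,0,0,0,0,0,-5,0,0,0,0,0,-7.5,0,0,0,-3,0.2,-7.5,0,0,0,-8,0.6,-7.5,0,0,0,-14,1.1,-7.5,0,0,0,-20,1.6,-7.5,0,0,0,-25,2,-7.5,0,0,0])

```text
time_s: 14.15
tool_pos: [492.2, 174.4, 187.1]
orientation: [-0.0, 0.743, -0.669, -0.0]
wrist_force: [0.8, -0.1, -1.0]
opening: 28.3
finger_force: 25.0
```

>>> play_rows(targets=[-4.5,0.3,0,0,0,0,-7,0.5,0,0,0,0,-7.4,0.5,0,0,0,0,-7.4,0.5,0,0,0,0,-7.4,0.5,2,0,0,0,-7.4,0.5,5,0,0,0,-7.4,0.5,7.5,0,0,0,-7.4,0.5,7.8,0,0,0])

```text
time_s: 15.15
tool_pos: [479.5, 243.5, 107.5]
orientation: [0.002, 0.743, -0.67, -0.0]
wrist_force: [0.6, -0.0, 0.4]
opening: 28.2
finger_force: 25.0
```

Run:
```python
from h import *
to((480,245,99,186))
```

```text
t 15.2 pos [479.5 243.5 107.5] yaw 185.9 open 28.2 F 25.0 q [ 0.83  0.25 -0.45 -0.   -0.88 -0.73]
(480, 245, 99, 186) [-0.14 -0.06  0.85] [ 0.003 -0.002 -0.001]
```

>>> play_rows(targets=[0,0,0.3,0,0,0,0,0,0.5,0,0,0,0,0,0.65,0,0,0,0,0,0.75,0,0,0,0,0,0.75,0,0,0,0,0,0.75,0,0,0,0,0,0.75,0,0,0,0,0,0.75,0,0,0])

```text
time_s: 16.15
tool_pos: [480.2, 245.5, 101.5]
orientation: [0.0, 0.743, -0.669, 0.0]
wrist_force: [0.6, 0.0, -0.7]
opening: 28.5
finger_force: 25.0
```

>>> play_rows(targets=[0,0,0.1,0,0,0,0,0,0.2,0,0,0,0,0,0.25,0,0,0,0,0,0.27,0,0,0,0,0,0.28,0,0,0,0,0,0.28,0,0,0,0,0,0.28,0,0,0,0,0,0.28,0,0,0])

```text
time_s: 17.15
tool_pos: [480.3, 245.6, 98.8]
orientation: [-0.0, 0.743, -0.669, 0.0]
wrist_force: [-1.3, -0.6, 2.3]
opening: 28.4
finger_force: 25.0
```

>>> play_rows(targets=[0,0,0,0,0,0,0,0,0,0,0,0,0,0,0,0,0,0,0,0,0,0,0,0,0,0,0,0,0,0,0,0,0,0,0,0,0,0,0,0,0,0,0,0,0,0,0,0], jaw=75)

```text
time_s: 18.15
tool_pos: [480.2, 245.5, 98.7]
orientation: [-0.0, 0.743, -0.669, -0.0]
wrist_force: [0.5, 0.0, 0.5]
opening: 65.4
finger_force: 0.0
```

Run:
```python
from h import *
to((480,245,180,186),(485,-299,180,198))
```

```text
t 18.1 pos [480.2 245.5  98.7] yaw 186.0 open 65.4 F 0.0 q [ 0.84  0.26 -0.46 -0.   -0.86 -0.73]
(480, 245, 180, 186) [ 0.05  0.03 -8.13] [-0.  0.  0.]
(485, -299, 180, 198) [54.2   5.23 -8.13] [-0.     0.    -0.209]
```

>>> play_rows(targets=[0,0,-4,0,0,0,0,0,-8.1,0,0,0,5,0.5,-8.1,0,0,0,11,1,-8.1,0,0,0,17,1.6,-8.1,0,0,-0.05,23,2.2,-8.1,0,0,-0.1,29,2.8,-8.1,0,0,-0.15,35,3.4,-8.1,0,0,-0.209])

```text
time_s: 19.15
tool_pos: [482.9, -107.9, 180.0]
orientation: [-0.0, 0.81, -0.587, 0.0]
wrist_force: [1.0, 0.2, -0.4]
opening: 65.6
finger_force: 0.0
```

>>> play_rows(targets=[6,-0.7,0,0,0,0,12,-1.8,0,0,0,0,16,-2,0,0,0,0,18,-2,0,0,0,0,18,-2,0,0,0,0,18,-2,0,0,0,0,18,-2,0,0,0,0,18,-2,0,0,0,0], jaw=85)

```text
time_s: 20.15
tool_pos: [557.8, -270.3, 180.1]
orientation: [-0.0, 0.809, -0.587, 0.0]
wrist_force: [-0.1, -0.6, 0.1]
opening: 74.6
finger_force: 0.0
```

Run:
```python
from h import *
to((485,-299,100,198),(485,-299,38,198))
p,K,E=get("top");cv2.imwrite("pics/t2.png",cv2.resize(p[140:300,70:450],None,fx=2,fy=2))
p,K,E=get("scene");cv2.imwrite("pics/s2.png",cv2.resize(p[110:250,120:420],None,fx=2.6,fy=2.6))
```

```text
t 20.1 pos [ 557.8 -270.3  180.1] yaw 198.1 open 74.6 F 0.0 q [-0.14  0.3  -0.18 -0.   -1.09  0.45]
(485, -299, 100, 198) [0.47 7.81 8.01] [-0.001 -0.     0.001]
(485, -299, 38, 198) [ 0.47  7.82 14.21] [-0.001 -0.     0.001]
```

View pics/s2.png

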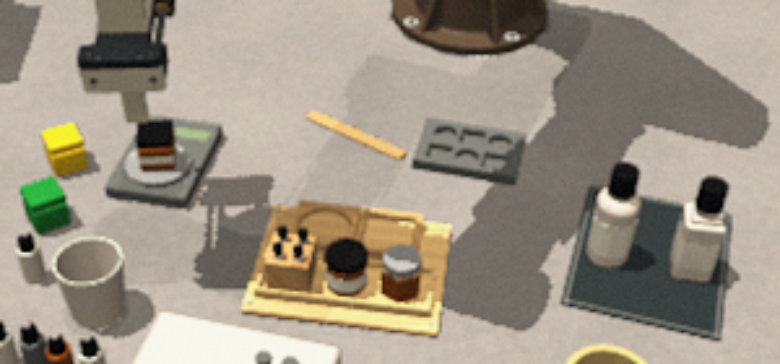

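Both bottles stand upright on the mat, in the picture near (613,225) and (698,235). The gripper still needs to shift over the square jar.

>>> play_rows(targets=[0.4,5,1,0,0,0,0.47,7.8,4,0,0,0,0.47,7.8,8,0,0,0,0.47,7.8,8,0,0,0,0.47,7.8,8,0,0,0,0.47,7.8,8,0,0,0,0.47,7.8,8,0,0,0,0.47,7.8,8,0,0,0])

```text
time_s: 21.25
tool_pos: [485.3, -299.7, 100.2]
orientation: [-0.0, 0.809, -0.588, 0.0]
wrist_force: [-0.2, -0.0, 1.0]
opening: 74.2
finger_force: 0.0
```

Run:
```python
from h import *
to((485,-299,38,198))
p,K,E=get("scene");cv2.imwrite("pics/s3.png",cv2.resize(p[100:220,120:270],None,fx=4,fy=4))
```

```text
t 21.2 pos [ 485.3 -299.7  100.2] yaw 198.0 open 74.2 F 0.0 q [-0.21  0.3  -0.39  0.   -0.88  0.52]
(485, -299, 38, 198) [-0.08  0.01  6.22] [-0.001 -0.001 -0.   ]
```

View pics/s3.png

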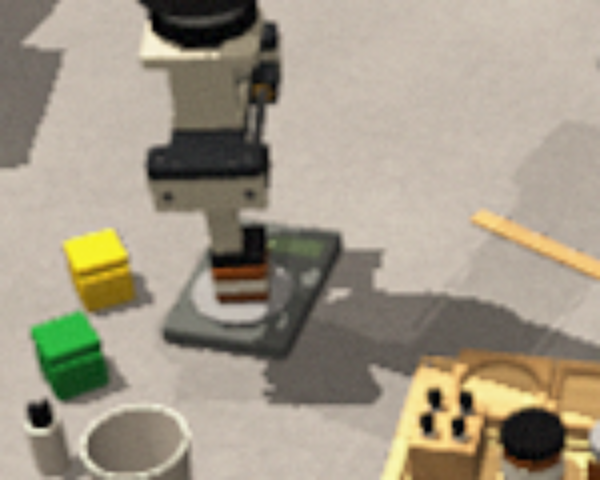

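Run:
```python
from h import *
d=np.load("scene0.npz");K,E=d["K"],d["E"]
c=lambda p:((proj(K,E,p)-[120,100])*4).round(0)
for n,p in(('tip centre',(485.3,-299.7,100)),('inner tip',(485.3+.951*37,-299.7+.309*37,100)),('outer',(485.3+.951*58,-299.7+.309*58,100)),('jar',(485,-299,73)),('jar bottom',(485,-299,26)),('plat',(487.8,-302,26))):print(n,c(p))
a=np.radians(18);R=np.array([[np.cos(a),-np.sin(a)],[np.sin(a),np.cos(a)]])
for s in((1,1),(1,-1),(-1,-1),(-1,1)):
    q=R@(np.array(s)*21)+[485,-299];print(s,c((*q,73)),c((*q,26)))
```

```text
tip centre [229. 210.]
inner tip [225. 240.]
outer [223. 257.]
jar [234. 239.]
jar bottom [241. 286.]
plat [236. 287.]
(1, 1) [260. 255.] [266. 302.]
(1, -1) [204. 256.] [212. 304.]
(-1, -1) [209. 223.] [217. 270.]
(-1, 1) [263. 222.] [269. 269.]
```

The camera disagreement is about 1 px, roughly 2 mm, so I descend with the y compromised to -298.

>>> play_rows(targets=[-0.15,0,2,0,0,0,-0.15,0,4,0,0,0,-0.15,0,6,0,0,0,-0.15,0,6.2,0,0,0,-0.15,0,6.2,0,0,0,-0.15,0,6.2,0,0,0,-0.15,0,6.2,0,0,0,-0.15,0,6.2,0,0,0])

```text
time_s: 22.3
tool_pos: [484.7, -298.3, 38.1]
orientation: [-0.0, 0.809, -0.588, 0.0]
wrist_force: [-0.8, 0.3, 0.0]
opening: 74.7
finger_force: 0.0
```

>>> play_rows(targets=[0,0,0,0,0,0,0,0,0,0,0,0,0,0,0,0,0,0,0,0,0,0,0,0,0,0,0,0,0,0,0,0,0,0,0,0,0,0,0,0,0,0,0,0,0,0,0,0], jaw=0, newtons=20)

```text
time_s: 23.3
tool_pos: [484.4, -298.2, 37.6]
orientation: [0.0, 0.809, -0.588, -0.0]
wrist_force: [-1.5, -0.4, 0.9]
opening: 42.2
finger_force: 20.0
```

Run:
```python
from h import *
to((485,-298,78,198),(600,-215,78,186),(600,-215,20,186))
```

```text
t 23.3 pos [ 484.4 -298.2   37.6] yaw 198.0 open 42.2 F 20.0 q [-0.21  0.38 -0.45 -0.   -0.74  0.52]
(485, -298, 78, 198) [-0.   -0.06 -4.04] [ 0.  0. -0.]
(600, -215, 78, 186) [ -4.35 -13.57  -4.04] [0.    0.    0.209]
(600, -215, 20, 186) [ -4.35 -13.57   1.76] [0.    0.    0.209]
```

>>> play_rows(targets=[0,0,-2,0,0,0,0,0,-4,0,0,0,-1,-3,-4,0,0,0.05,-2.5,-7.5,-4,0,0,0.12,-3.9,-12,-4,0,0,0.209,-4.35,-13.57,-4,0,0,0.209,-4.35,-13.57,-1,0,0,0.209,-4.35,-13.57,1,0,0,0.209])

```text
time_s: 24.3
tool_pos: [599.4, -214.8, 26.3]
orientation: [0.0, 0.744, -0.669, -0.001]
wrist_force: [0.1, -0.4, -1.5]
opening: 41.9
finger_force: 20.0
```

Run:
```python
from h import *
to((600,-215,12,186))
```

```text
t 24.3 pos [ 599.4 -214.8   26.3] yaw 186.1 open 41.9 F 20.0 q [-0.04  0.48 -0.3  -0.   -0.79  0.14]
(600, -215, 12, 186) [ 0.03 -0.06  1.43] [0.001 0.001 0.001]
```

>>> play_rows(targets=[0,0,0.5,0,0,0,0,0,0.9,0,0,0,0,0,1.2,0,0,0,0,0,1.35,0,0,0,0,0,1.45,0,0,0,0,0,1.5,0,0,0,0,0,1.5,0,0,0,0,0,1.5,0,0,0])

```text
time_s: 25.3
tool_pos: [600.2, -215.0, 12.7]
orientation: [-0.0, 0.743, -0.669, 0.0]
wrist_force: [-0.1, 0.1, -0.9]
opening: 41.4
finger_force: 20.0
```

>>> play_rows(targets=[0,0,0.05,0,0,0,0,0,0.1,0,0,0,0,0,0.13,0,0,0,0,0,0.15,0,0,0,0,0,0.15,0,0,0,0,0,0.15,0,0,0,0,0,0.15,0,0,0,0,0,0.15,0,0,0])

```text
time_s: 26.3
tool_pos: [600.1, -215.0, 11.6]
orientation: [-0.0, 0.743, -0.669, 0.0]
wrist_force: [-1.5, 1.0, 4.7]
opening: 42.2
finger_force: 20.0
```

>>> play_rows(targets=[0,0,0,0,0,0,0,0,0,0,0,0,0,0,0,0,0,0,0,0,0,0,0,0,0,0,0,0,0,0,0,0,0,0,0,0,0,0,0,0,0,0,0,0,0,0,0,0], jaw=75)

```text
time_s: 27.3
tool_pos: [600.2, -215.0, 11.2]
orientation: [-0.0, 0.743, -0.669, 0.0]
wrist_force: [-0.0, -0.2, 0.4]
opening: 65.7
finger_force: 0.0
```

Run:
```python
from h import *
to((600,-215,110,186),(612.5,-29,110,186))
```

```text
t 27.3 pos [ 600.2 -215.    11.2] yaw 186.0 open 65.7 F 0.0 q [-0.04  0.5  -0.31  0.   -0.76  0.14]
(600, -215, 110, 186) [ 0.    0.02 -9.88] [-0. -0.  0.]
(612.5, -29, 110, 186) [-18.37  -3.18  -9.88] [-0. -0.  0.]
```

Stood on the bench. Next is the position above the round jar.

>>> play_rows(targets=[0,0,-5,0,0,0,0,0,-9.9,0,0,0,-6,-1,-9.9,0,0,0,-12,-2,-9.9,0,0,0,-17,-3,-9.9,0,0,0,-18.4,-3.2,-9.9,0,0,0,-18.4,-3.2,-9.9,0,0,0,-18.4,-3.2,-9.9,0,0,0])

```text
time_s: 28.3
tool_pos: [612.5, -29.5, 110.1]
orientation: [0.0, 0.743, -0.669, -0.0]
wrist_force: [-0.7, 0.4, 0.3]
opening: 66.1
finger_force: 0.0
```

Run:
```python
from h import *
to((612.5,-29,31,186))
p,K,E=get("scene");cv2.imwrite("pics/s4.png",cv2.resize(p[110:250,140:310],None,fx=4,fy=4))
```

```text
t 28.3 pos [612.5 -29.5 110.1] yaw 186.0 open 66.1 F 0.0 q [ 0.27  0.36 -0.28  0.   -0.94 -0.17]
(612.5, -29, 31, 186) [-0.05 -0.01  7.91] [ 0. -0. -0.]
```

View pics/s4.png

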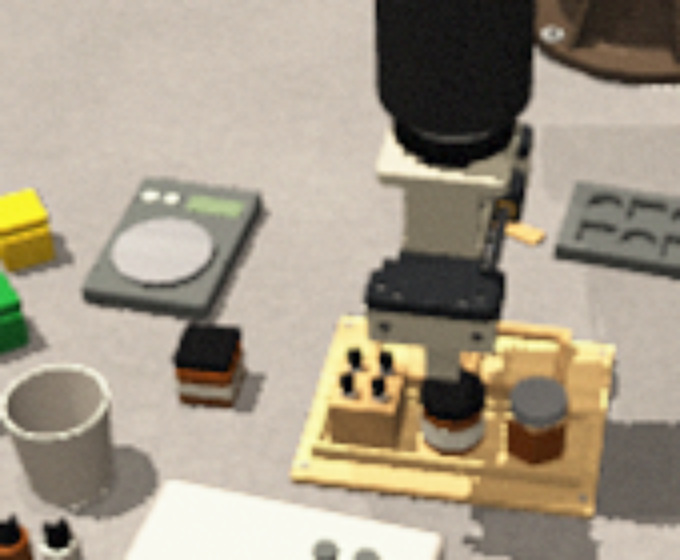

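The square jar stands upright on the bench at (210,365), the scale platform is free at (162,251), and the gripper is centred over the round jar at (453,400). I descend and grip.

>>> play_rows(targets=[-0.05,0,3,0,0,0,-0.05,0,5.5,0,0,0,-0.05,0,7,0,0,0,-0.05,0,7.8,0,0,0,-0.05,0,7.9,0,0,0,-0.05,0,7.9,0,0,0,-0.05,0,7.9,0,0,0,-0.05,0,7.9,0,0,0])

```text
time_s: 29.35
tool_pos: [612.9, -28.0, 31.7]
orientation: [-0.0, 0.743, -0.669, 0.0]
wrist_force: [-0.7, -0.5, -0.5]
opening: 65.8
finger_force: 0.0
```

>>> play_rows(targets=[0,0,0,0,0,0,0,0,0,0,0,0,0,0,0,0,0,0,0,0,0,0,0,0,0,0,0,0,0,0,0,0,0,0,0,0,0,0,0,0,0,0,0,0,0,0,0,0], jaw=0)

```text
time_s: 30.35
tool_pos: [612.7, -28.1, 31.2]
orientation: [-0.0, 0.743, -0.669, 0.0]
wrist_force: [-0.0, 1.0, 2.0]
opening: 44.5
finger_force: 20.0
```

Run:
```python
from h import *
to((612.5,-29,130,186),(488,-300.5,130,186),(488,-300.5,60,186))
for n in("top","scene"):
    p,K,E=get(n);print(n)
    q=proj(K,E,(488,-301,26)).astype(int);b=(q[0]-22,q[1]-20,q[0]+22,q[1]+20)
    hsv=cv2.cvtColor(p,cv2.COLOR_BGR2HSV);g=p.min(2)
    for th in(125,140,155):
        try:
            c=hull((g>th).astype(np.uint8),b);e=cv2.fitEllipse(cv2.convexHull(c));print(th,np.round(e[0],1),np.round(e[1],1),onz(K,E,*e[0],26).round(1))
        except Exception as x:print(x)
```

```text
t 30.4 pos [612.7 -28.1  31.2] yaw 186.0 open 44.5 F 20.0 q [ 0.27  0.45 -0.35 -0.   -0.77 -0.17]
(612.5, -29, 130, 186) [ 0.09  0.02 -9.88] [-0.  0.  0.]
(488, -300.5, 130, 186) [25.78 15.25 -9.88] [-0.  0.  0.]
(488, -300.5, 60, 186) [25.78 15.25 -2.88] [-0.  0.  0.]
top
125 [358.3 223.1] [46.2 86. ] [ 498.5 -302.1]
140 [356.4 186.8] [ 43.5 266.6] [ 589.8 -299.2]
155 [359.  227.5] [33.6 35.2] [ 487.8 -303.6]
scene
125 [176.  164.7] [46.1 65.5] [ 456.5 -325.4]
140 [176.2 163.1] [44.6 69.8] [ 448.6 -328.2]
155 [176.2 163.1] [44.6 69.8] [ 448.6 -328.2]
```

>>> play_rows(targets=[0,0,-2,0,0,0,0,0,-6,0,0,0,0,0,-9.9,0,0,0,3,1.8,-9.9,0,0,0,7.5,4.4,-9.9,0,0,0,12.5,7.4,-9.9,0,0,0,17.5,10.3,-9.9,0,0,0,22,13,-9.9,0,0,0])

```text
time_s: 31.45
tool_pos: [505.1, -262.1, 130.0]
orientation: [0.0, 0.743, -0.669, -0.0]
wrist_force: [0.7, -0.7, -0.9]
opening: 44.5
finger_force: 20.0
```

>>> play_rows(targets=[3,1.8,0,0,0,0,3.8,2.25,0,0,0,0,3.8,2.25,0,0,0,0,3.8,2.25,3,0,0,0,3.8,2.25,5.5,0,0,0,3.8,2.25,7.2,0,0,0,3.8,2.25,7.5,0,0,0,3.8,2.25,7.5,0,0,0])

```text
time_s: 32.45
tool_pos: [488.6, -300.2, 55.4]
orientation: [0.0, 0.744, -0.669, 0.0]
wrist_force: [-0.1, 1.0, -0.8]
opening: 44.3
finger_force: 20.0
```

Run:
```python
from h import *
to((488,-301,45,186))
```

```text
t 32.5 pos [ 488.6 -300.2   55.4] yaw 186.1 open 44.3 F 20.0 q [-0.21  0.36 -0.42  0.   -0.78  0.32]
(488, -301, 45, 186) [0.08 0.07 1.04] [-0.    -0.     0.001]
```

>>> play_rows(targets=[0,0,0.4,0,0,0,0,0,0.7,0,0,0,0,0,0.9,0,0,0,0,0,1.0,0,0,0,0,0,1.05,0,0,0,0,0,1.1,0,0,0,0,0,1.1,0,0,0,0,0,1.1,0,0,0])

```text
time_s: 33.45
tool_pos: [488.0, -300.7, 44.2]
orientation: [0.0, 0.743, -0.669, 0.0]
wrist_force: [-0.9, 1.4, -0.6]
opening: 44.6
finger_force: 20.0
```

>>> play_rows(targets=[0,0,0.03,0,0,0,0,0,0.06,0,0,0,0,0,0.08,0,0,0,0,0,0.08,0,0,0,0,0,0.08,0,0,0,0,0,0.08,0,0,0,0,0,0.08,0,0,0,0,0,0.08,0,0,0])

```text
time_s: 34.45
tool_pos: [488.0, -300.7, 44.1]
orientation: [0.0, 0.743, -0.669, 0.0]
wrist_force: [-2.6, 1.5, 7.0]
opening: 45.0
finger_force: 20.0
```

>>> play_rows(targets=[0,0,0,0,0,0,0,0,0,0,0,0,0,0,0,0,0,0,0,0,0,0,0,0,0,0,0,0,0,0,0,0,0,0,0,0,0,0,0,0,0,0,0,0,0,0,0,0], jaw=75)

```text
time_s: 35.45
tool_pos: [488.0, -300.7, 43.3]
orientation: [-0.0, 0.743, -0.669, -0.0]
wrist_force: [0.2, 0.3, -0.5]
opening: 65.5
finger_force: 0.0
```

Run:
```python
from h import *
to((488,-301,120,186),(600,-215,120,186),(600,-215,13,186))
```

```text
t 35.5 pos [ 488.  -300.7   43.3] yaw 186.0 open 65.5 F 0.0 q [-0.21  0.38 -0.44 -0.   -0.76  0.32]
(488, -301, 120, 186) [ 0.03  0.   -7.67] [0. 0. 0.]
(600, -215, 120, 186) [ -7.35 -12.04  -7.67] [0. 0. 0.]
(600, -215, 13, 186) [ -7.35 -12.04   3.03] [0. 0. 0.]
```

>>> play_rows(targets=[0,0,-4,0,0,0,0,0,-7.7,0,0,0,-3,-5,-7.7,0,0,0,-6,-10,-7.7,0,0,0,-7.35,-12.05,-7.7,0,0,0,-7.35,-12.05,-7.7,0,0,0,-7.35,-12.05,-4,0,0,0,-7.35,-12.05,-4,0,0,0])

```text
time_s: 36.45
tool_pos: [597.0, -215.2, 80.8]
orientation: [0.002, 0.743, -0.669, -0.003]
wrist_force: [0.0, 0.2, 0.4]
opening: 66.0
finger_force: 0.0
```

Run:
```python
from h import *
to((600,-215,18.5,186))
p,K,E=get("top");cv2.imwrite("pics/t5.png",cv2.resize(p[140:300,70:450],None,fx=2,fy=2))
```

```text
t 36.5 pos [ 597.  -215.2   80.8] yaw 185.9 open 66.0 F 0.0 q [-0.04  0.42 -0.25 -0.   -0.9   0.14]
(600, -215, 18.5, 186) [ 0.02 -0.33  6.23] [ 0.006  0.002 -0.001]
```

View pics/t5.png

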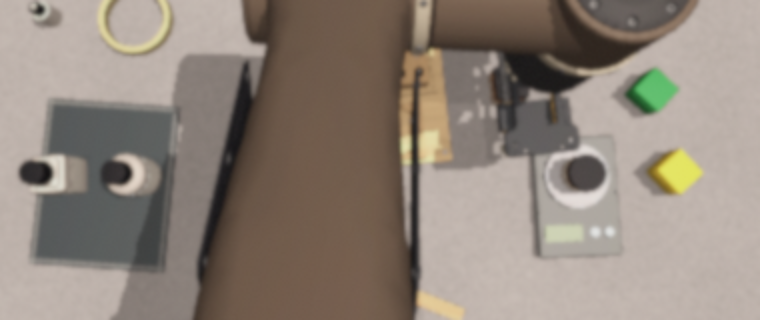

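The round jar stands on the platform with its lid at (586,172), where parallax from the platform centre at (577,177) puts it. Both bottles are on the mat.

>>> play_rows(targets=[0,0,1,0,0,0,0,0,3,0,0,0,0,0,5,0,0,0,0,0,6,0,0,0,0,0,6.1,0,0,0,0,0,6.1,0,0,0,0,0,6.1,0,0,0,0,0,6.1,0,0,0])

```text
time_s: 37.5
tool_pos: [600.4, -215.0, 22.9]
orientation: [-0.0, 0.743, -0.669, 0.0]
wrist_force: [0.1, 1.0, -0.2]
opening: 65.9
finger_force: 0.0
```

Run:
```python
from h import *
to((600,-215,18.5,186))
d=np.load("top0.npz");K,E=d["K"],d["E"]
print(onz(K,E,70+586/2,140+172/2,73),onz(K,E,70+577/2,140+177/2,26))
```

```text
t 37.5 pos [ 600.4 -215.    22.9] yaw 186.0 open 65.9 F 0.0 q [-0.04  0.49 -0.3   0.   -0.78  0.14]
(600, -215, 18.5, 186) [-0.    0.04  0.44] [-0.001 -0.     0.   ]
[ 489.2170394  -301.15057574] [ 485.20129629 -302.15573596]
```

>>> play_rows(targets=[0,0,0.44,0,0,0,0,0,0.44,0,0,0,0,0,0.44,0,0,0,0,0,0.44,0,0,0,0,0,0.44,0,0,0,0,0,0.44,0,0,0,0,0,0.44,0,0,0,0,0,0.44,0,0,0], jaw=0)

```text
time_s: 38.5
tool_pos: [600.2, -215.0, 18.0]
orientation: [-0.0, 0.743, -0.669, 0.0]
wrist_force: [0.3, 0.2, -1.2]
opening: 41.6
finger_force: 20.0
```

Run:
```python
from h import *
to((600,-215,120,186),(612.5,-28.5,120,186),(612.5,-28.5,40,186))
```

```text
t 38.5 pos [ 600.2 -215.    18. ] yaw 186.0 open 41.6 F 20.0 q [-0.04  0.49 -0.31 -0.   -0.77  0.14]
(600, -215, 120, 186) [  0.     0.02 -10.2 ] [-0.  0.  0.]
(612.5, -28.5, 120, 186) [-18.41  -3.18 -10.2 ] [-0.  0.  0.]
(612.5, -28.5, 40, 186) [-18.41  -3.18  -2.2 ] [-0.  0.  0.]
```

>>> play_rows(targets=[0,0,-3,0,0,0,0,0,-7,0,0,0,0,0,-10.2,0,0,0,-4,-0.7,-10.2,0,0,0,-9.5,-1.6,-10.2,0,0,0,-14.5,-2.5,-10.2,0,0,0,-18,-3.1,-10.2,0,0,0,-18.4,-3.2,-10.2,0,0,0])

```text
time_s: 39.5
tool_pos: [612.9, -26.4, 120.1]
orientation: [-0.0, 0.744, -0.668, 0.0]
wrist_force: [-0.8, -0.2, -0.2]
opening: 42.0
finger_force: 20.0
```

>>> play_rows(targets=[0,0,0,0,0,0,0,0,0,0,0,0,0,0,0,0,0,0,0,0,2,0,0,0,0,0,4.5,0,0,0,0,0,6,0,0,0,0,0,6,0,0,0,0,0,6,0,0,0])

```text
time_s: 40.5
tool_pos: [613.3, -28.8, 60.7]
orientation: [-0.0, 0.743, -0.669, 0.0]
wrist_force: [0.6, -0.6, -0.7]
opening: 41.8
finger_force: 20.0
```

Run:
```python
from h import *
to((612.5,-28.5,31.3,186))
p,K,E=get("scene");cv2.imwrite("pics/s6.png",cv2.resize(p[140:240,160:310],None,fx=5,fy=5))
```

```text
t 40.5 pos [613.3 -28.8  60.7] yaw 186.0 open 41.8 F 20.0 q [ 0.27  0.41 -0.33  0.   -0.83 -0.17]
(612.5, -28.5, 31.3, 186) [-0.03  0.08  2.94] [-0.001 -0.     0.   ]
```

View pics/s6.png

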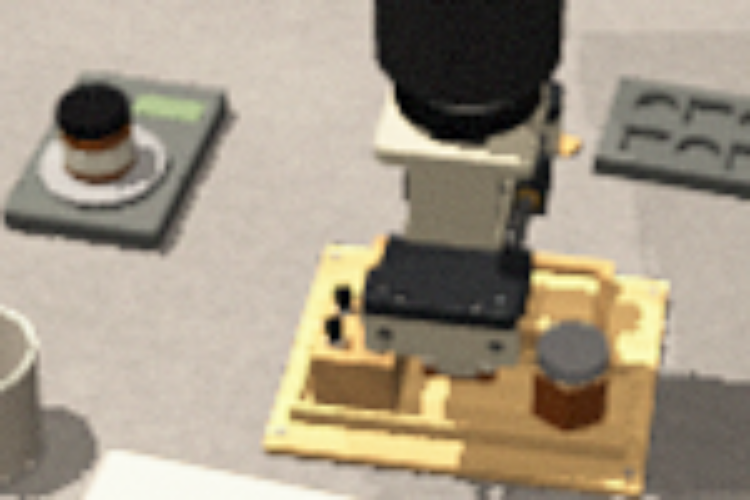

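The round jar stands at (98,165) on the platform centred at (103,165), about 2 mm off. The square jar hangs between the dropper block and the hex jar, so I lower it.

>>> play_rows(targets=[0,0.05,1,0,0,0,0,0.05,1.8,0,0,0,0,0.05,2.4,0,0,0,0,0.05,2.7,0,0,0,0,0.05,2.85,0,0,0,0,0.05,2.9,0,0,0,0,0.05,2.9,0,0,0,0,0.05,2.9,0,0,0])

```text
time_s: 41.55
tool_pos: [612.3, -28.7, 31.2]
orientation: [-0.0, 0.743, -0.669, 0.0]
wrist_force: [0.9, 0.6, -0.4]
opening: 41.7
finger_force: 20.0
```

>>> play_rows(targets=[0,0,0.03,0,0,0,0,0,0.06,0,0,0,0,0,0.08,0,0,0,0,0,0.08,0,0,0,0,0,0.08,0,0,0,0,0,0.08,0,0,0,0,0,0.08,0,0,0,0,0,0.08,0,0,0])

```text
time_s: 42.55
tool_pos: [612.3, -28.7, 30.8]
orientation: [-0.0, 0.743, -0.669, 0.0]
wrist_force: [-1.3, 0.5, 6.3]
opening: 41.6
finger_force: 20.0
```

>>> play_rows(targets=[0,0,0,0,0,0,0,0,0,0,0,0,0,0,0,0,0,0,0,0,0,0,0,0,0,0,0,0,0,0,0,0,0,0,0,0,0,0,0,0,0,0,0,0,0,0,0,0], jaw=75)

```text
time_s: 43.55
tool_pos: [612.2, -28.7, 30.2]
orientation: [-0.0, 0.743, -0.669, 0.0]
wrist_force: [-0.6, -0.1, -0.8]
opening: 65.8
finger_force: 0.0
```

Run:
```python
from h import *
to((612.5,-28.5,180,186),(480.2,245.5,180,186))
```

```text
t 43.5 pos [612.2 -28.7  30.2] yaw 186.0 open 65.8 F 0.0 q [ 0.27  0.45 -0.36 -0.   -0.77 -0.17]
(612.5, -28.5, 180, 186) [-1.000e-02 -3.000e-02 -1.498e+01] [-0.  0.  0.]
(480.2, 245.5, 180, 186) [-28.65  10.25 -14.98] [-0.  0.  0.]
```

>>> play_rows(targets=[0,0,-4,0,0,0,0,0,-9,0,0,0,0,0,-14,0,0,0,-4,1.5,-15,0,0,0,-9.5,3.5,-15,0,0,0,-15,5.5,-15,0,0,0,-21,7.6,-15,0,0,0,-26,9.4,-15,0,0,0])

```text
time_s: 44.55
tool_pos: [490.3, 221.8, 180.5]
orientation: [-0.0, 0.743, -0.669, 0.0]
wrist_force: [1.0, 0.7, 0.4]
opening: 65.7
finger_force: 0.0
```

>>> play_rows(targets=[-2.6,0.8,0,0,0,0,-2.6,0.85,0,0,0,0,-2.6,0.85,0,0,0,0,-2.6,0.85,0,0,0,0,-2.6,0.85,2,0,0,0,-2.6,0.85,2,0,0,0,-2.6,0.85,2,0,0,0,-2.6,0.85,2,0,0,0])

```text
time_s: 45.55
tool_pos: [480.7, 245.1, 160.8]
orientation: [-0.0, 0.743, -0.669, 0.0]
wrist_force: [-0.1, 0.0, -0.0]
opening: 65.8
finger_force: 0.0
```

Run:
```python
from h import *
to((480.2,245.5,99,186))
```

```text
t 45.5 pos [480.7 245.1 160.8] yaw 186.0 open 65.8 F 0.0 q [ 0.84  0.19 -0.38  0.   -1.   -0.73]
(480.2, 245.5, 99, 186) [-0.05  0.05  6.18] [-0.001  0.001  0.   ]
```

>>> play_rows(targets=[-0.05,0.05,2,0,0,0,-0.05,0.05,4,0,0,0,-0.05,0.05,5.6,0,0,0,-0.05,0.05,6.1,0,0,0,-0.05,0.05,6.1,0,0,0,-0.05,0.05,6.1,0,0,0,-0.05,0.05,6.1,0,0,0,-0.05,0.05,6.1,0,0,0])

```text
time_s: 46.55
tool_pos: [479.8, 245.6, 99.5]
orientation: [-0.0, 0.743, -0.669, 0.0]
wrist_force: [0.2, -0.5, -0.5]
opening: 65.6
finger_force: 0.0
```

>>> play_rows(targets=[0,0,0,0,0,0,0,0,0,0,0,0,0,0,0,0,0,0,0,0,0,0,0,0,0,0,0,0,0,0,0,0,0,0,0,0,0,0,0,0,0,0,0,0,0,0,0,0], jaw=0, newtons=25)

```text
time_s: 47.55
tool_pos: [479.7, 245.4, 99.1]
orientation: [0.0, 0.743, -0.669, -0.0]
wrist_force: [-1.1, 0.2, -0.4]
opening: 28.2
finger_force: 25.0
```

Run:
```python
from h import *
to((480.2,245.5,180,186),(538.5,-74,180,186))
p,K,E=get("top");cv2.imwrite("pics/t7.png",cv2.resize(p[145:240,200:305],None,fx=6,fy=6,interpolation=cv2.INTER_CUBIC))
```

```text
t 47.5 pos [479.7 245.4  99.1] yaw 186.0 open 28.2 F 25.0 q [ 0.84  0.26 -0.46 -0.   -0.86 -0.73]
(480.2, 245.5, 180, 186) [-0.   -0.05 -8.09] [ 0. -0.  0.]
(538.5, -74, 180, 186) [32.38 -2.5  -8.09] [ 0. -0.  0.]
```

View pics/t7.png

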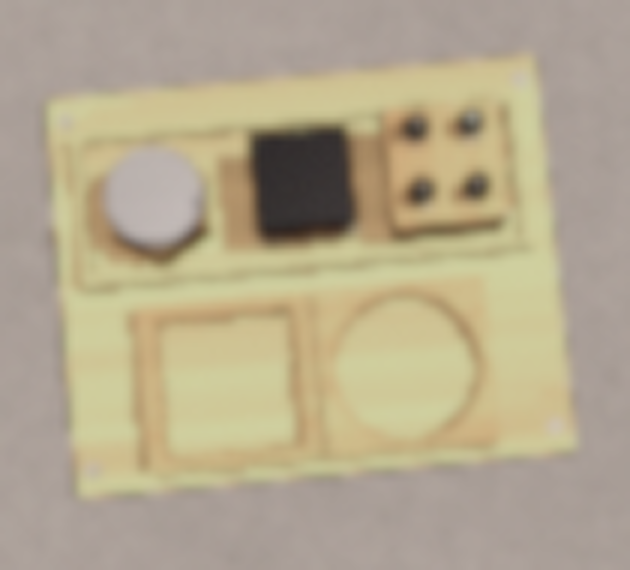

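The square jar sits in the middle place at (304,184). The empty pockets are centred at (407,366) for the round one and (230,380) for the square one, and I compute their positions from these.

>>> play_rows(targets=[0,0,-2,0,0,0,0,0,-5,0,0,0,0,0,-8,0,0,0,3,-0.2,-8.1,0,0,0,8,-0.6,-8.1,0,0,0,14,-1.1,-8.1,0,0,0,20,-1.5,-8.1,0,0,0,25,-1.9,-8.1,0,0,0])

```text
time_s: 48.6
tool_pos: [524.7, -3.2, 180.2]
orientation: [-0.0, 0.743, -0.669, -0.0]
wrist_force: [0.9, 0.6, -1.8]
opening: 28.5
finger_force: 25.0
```

Run:
```python
from h import *
d=np.load("top0.npz");K,E=d["K"],d["E"]
for u,v in((407,366),(230,380)):print(onz(K,E,200+u/6-.4,145+v/6-.4,25).round(1))
to((538.5,-74,180,186))
```

```text
[540.  -75.7]
[533.3  -2. ]
t 48.6 pos [524.7  -3.2 180.2] yaw 186.0 open 28.5 F 25.0 q [ 0.37  0.15 -0.38 -0.   -1.04 -0.26]
(538.5, -74, 180, 186) [ 7.19 -0.63  0.02] [-0.  0.  0.]
```

>>> play_rows(targets=[4,-0.4,0,0,0,0,6.8,-0.65,0,0,0,0,7.25,-0.7,0,0,0,0,7.25,-0.7,0,0,0,0,7.25,-0.7,2,0,0,0,7.25,-0.7,3.5,0,0,0,7.25,-0.7,3.5,0,0,0,7.25,-0.7,3.5,0,0,0])

```text
time_s: 49.6
tool_pos: [539.7, -72.2, 145.6]
orientation: [-0.0, 0.744, -0.669, 0.0]
wrist_force: [-0.5, 1.0, -0.7]
opening: 28.2
finger_force: 25.0
```

Run:
```python
from h import *
to((539,-74.7,112.3,186))
```

```text
t 49.6 pos [539.7 -72.2 145.6] yaw 186.1 open 28.2 F 25.0 q [ 0.23  0.21 -0.39  0.   -0.97 -0.12]
(539, -74.7, 112.3, 186) [0.24 0.1  3.33] [-0.    -0.     0.001]
```

>>> play_rows(targets=[0.2,0.08,0,0,0,0,0.2,0.08,0.8,0,0,0,0.2,0.08,1.6,0,0,0,0.2,0.08,2.3,0,0,0,0.2,0.08,2.8,0,0,0,0.2,0.08,3.1,0,0,0,0.2,0.08,3.2,0,0,0,0.2,0.08,3.2,0,0,0])

```text
time_s: 50.6
tool_pos: [538.9, -74.6, 113.3]
orientation: [-0.0, 0.743, -0.669, 0.0]
wrist_force: [-0.2, -0.2, -1.4]
opening: 28.4
finger_force: 25.0
```

>>> play_rows(targets=[0,0,0.05,0,0,0,0,0,0.1,0,0,0,0,0,0.13,0,0,0,0,0,0.13,0,0,0,0,0,0.13,0,0,0,0,0,0.13,0,0,0,0,0,0.13,0,0,0,0,0,0.13,0,0,0])

```text
time_s: 51.6
tool_pos: [538.9, -74.7, 112.0]
orientation: [-0.0, 0.743, -0.669, 0.0]
wrist_force: [-0.3, -0.5, 2.7]
opening: 28.7
finger_force: 25.0
```

Touching the floor, so I release.

>>> play_rows(targets=[0,0,0,0,0,0,0,0,0,0,0,0,0,0,0,0,0,0,0,0,0,0,0,0,0,0,0,0,0,0,0,0,0,0,0,0,0,0,0,0,0,0,0,0,0,0,0,0], jaw=75)

```text
time_s: 52.6
tool_pos: [538.8, -74.6, 111.9]
orientation: [-0.0, 0.743, -0.669, -0.0]
wrist_force: [-0.5, 0.6, 0.0]
opening: 65.5
finger_force: 0.0
```

Run:
```python
from h import *
to((539,-74.7,180,186),(480,335,180,186))
```

```text
t 52.6 pos [538.8 -74.6 111.9] yaw 186.0 open 65.5 F 0.0 q [ 0.22  0.25 -0.43 -0.   -0.89 -0.12]
(539, -74.7, 180, 186) [ 0.01 -0.02 -6.81] [-0.  0.  0.]
(480, 335, 180, 186) [-41.35   1.55  -6.81] [-0.  0.  0.]
```

>>> play_rows(targets=[0,0,-3,0,0,0,0,0,-6.8,0,0,0,-5,0.2,-6.8,0,0,0,-11,0.4,-6.8,0,0,0,-17,0.6,-6.8,0,0,0,-23,0.9,-6.8,0,0,0,-29,1.1,-6.8,0,0,0,-35,1.3,-6.8,0,0,0])

```text
time_s: 53.6
tool_pos: [488.6, 274.0, 180.2]
orientation: [-0.0, 0.743, -0.669, 0.0]
wrist_force: [1.4, -0.1, 0.5]
opening: 65.7
finger_force: 0.0
```

>>> play_rows(targets=[-4,0.1,0,0,0,0,-6.35,0.25,0,0,0,0,-6.35,0.25,0,0,0,0,-6.35,0.25,0,0,0,0,-6.35,0.25,2,0,0,0,-6.35,0.25,2,0,0,0,-6.35,0.25,2,0,0,0,-6.35,0.25,2,0,0,0])

```text
time_s: 54.6
tool_pos: [480.5, 334.9, 160.7]
orientation: [-0.001, 0.743, -0.669, 0.0]
wrist_force: [0.8, 0.0, 0.2]
opening: 65.4
finger_force: 0.0
```

Run:
```python
from h import *
to((480,335,99.2,186))
```

```text
t 54.6 pos [480.5 334.9 160.7] yaw 186.0 open 65.4 F 0.0 q [ 0.94  0.26 -0.28  0.   -1.02 -0.84]
(480, 335, 99.2, 186) [-0.01  0.05  6.15] [-0.001  0.001 -0.   ]
```

>>> play_rows(targets=[0,0,2,0,0,0,0,0,4,0,0,0,0,0,5.6,0,0,0,0,0,6.1,0,0,0,0,0,6.1,0,0,0,0,0,6.1,0,0,0,0,0,6.1,0,0,0,0,0,6.1,0,0,0])

```text
time_s: 55.6
tool_pos: [480.2, 335.1, 99.3]
orientation: [-0.0, 0.743, -0.669, -0.0]
wrist_force: [0.6, 0.1, 0.3]
opening: 65.7
finger_force: 0.0
```

>>> play_rows(targets=[0,0,0,0,0,0,0,0,0,0,0,0,0,0,0,0,0,0,0,0,0,0,0,0,0,0,0,0,0,0,0,0,0,0,0,0,0,0,0,0,0,0,0,0,0,0,0,0], jaw=0)

```text
time_s: 56.6
tool_pos: [480.0, 334.9, 98.8]
orientation: [0.0, 0.743, -0.669, 0.0]
wrist_force: [0.8, -0.1, -0.9]
opening: 28.6
finger_force: 25.0
```

Run:
```python
from h import *
to((480,335,180,186),(532,-0.7,180,186))
```

```text
t 56.6 pos [480.  334.9  98.8] yaw 186.0 open 28.6 F 25.0 q [ 0.94  0.33 -0.35  0.   -0.89 -0.84]
(480, 335, 180, 186) [-0.01  0.   -8.12] [ 0. -0.  0.]
(532, -0.7, 180, 186) [33.92 -1.65 -8.12] [ 0. -0.  0.]
```

>>> play_rows(targets=[0,0,-2,0,0,0,0,0,-5,0,0,0,0,0,-8,0,0,0,3,-0.2,-8.1,0,0,0,8,-0.4,-8.1,0,0,0,14,-0.7,-8.1,0,0,0,20,-1,-8.1,0,0,0,25,-1.2,-8.1,0,0,0])

```text
time_s: 57.6
tool_pos: [517.9, 85.6, 179.9]
orientation: [0.0, 0.743, -0.669, -0.0]
wrist_force: [1.7, 0.2, -2.0]
opening: 28.5
finger_force: 25.0
```

>>> play_rows(targets=[5,-0.2,0,0,0,0,8.3,-0.4,0,0,0,0,8.9,-0.45,0,0,0,0,8.9,-0.45,0,0,0,0,8.9,-0.45,2,0,0,0,8.9,-0.45,3.5,0,0,0,8.9,-0.45,3.5,0,0,0,8.9,-0.45,3.5,0,0,0])

```text
time_s: 58.6
tool_pos: [532.3, -0.0, 145.2]
orientation: [-0.0, 0.744, -0.669, 0.0]
wrist_force: [-0.0, 0.5, -0.8]
opening: 28.4
finger_force: 25.0
```

Run:
```python
from h import *
to((532,-0.7,112,186))
p,K,E=get("scene");cv2.imwrite("pics/s8.png",cv2.resize(p[130:240,190:320],None,fx=5,fy=5))
```

```text
t 58.6 pos [532.3  -0.  145.2] yaw 186.1 open 28.4 F 25.0 q [ 0.37  0.19 -0.42  0.   -0.96 -0.26]
(532, -0.7, 112, 186) [0.06 0.03 3.32] [-0.    -0.     0.001]
```

View pics/s8.png

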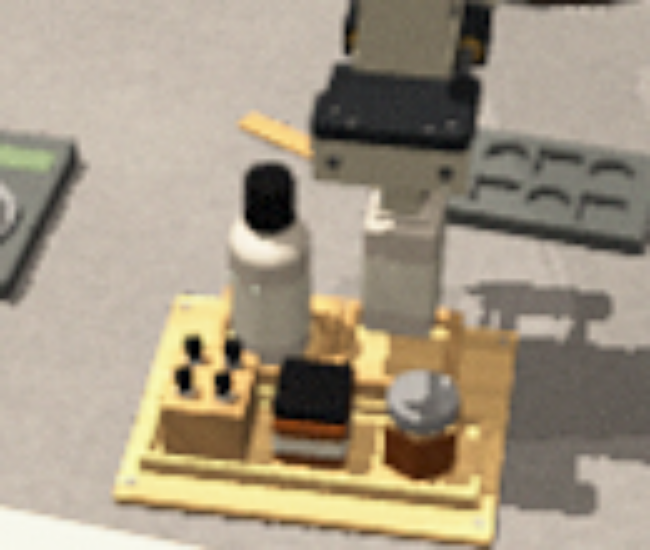

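The round bottle stands upright in its pocket at (270,270), the square jar is in the tray at (313,405), and the square bottle hangs straight above its pocket at (402,260). I lower it.

>>> play_rows(targets=[0.05,0,0,0,0,0,0.05,0,0.8,0,0,0,0.05,0,1.6,0,0,0,0.05,0,2.3,0,0,0,0.05,0,2.8,0,0,0,0.05,0,3.1,0,0,0,0.05,0,3.2,0,0,0,0.05,0,3.2,0,0,0])

```text
time_s: 59.65
tool_pos: [532.1, -0.9, 113.0]
orientation: [-0.0, 0.743, -0.669, 0.0]
wrist_force: [0.3, 0.0, -0.9]
opening: 28.8
finger_force: 25.0
```

>>> play_rows(targets=[0,0,0.05,0,0,0,0,0,0.1,0,0,0,0,0,0.12,0,0,0,0,0,0.12,0,0,0,0,0,0.12,0,0,0,0,0,0.12,0,0,0,0,0,0.12,0,0,0,0,0,0.12,0,0,0])

```text
time_s: 60.65
tool_pos: [532.1, -0.9, 111.8]
orientation: [-0.0, 0.743, -0.669, 0.0]
wrist_force: [-1.1, 0.0, 1.1]
opening: 28.6
finger_force: 25.0
```

>>> play_rows(targets=[0,0,0.03,0,0,0,0,0,0.03,0,0,0,0,0,0.03,0,0,0,0,0,0.03,0,0,0,0,0,0.03,0,0,0,0,0,0.03,0,0,0,0,0,0.03,0,0,0,0,0,0.03,0,0,0])

```text
time_s: 61.65
tool_pos: [532.3, -0.9, 111.7]
orientation: [-0.0, 0.743, -0.669, 0.0]
wrist_force: [-0.7, 0.1, 5.2]
opening: 28.5
finger_force: 25.0
```

>>> play_rows(targets=[0,0,0,0,0,0,0,0,0,0,0,0,0,0,0,0,0,0,0,0,0,0,0,0,0,0,0,0,0,0,0,0,0,0,0,0,0,0,0,0,0,0,0,0,0,0,0,0], jaw=75)

```text
time_s: 62.65
tool_pos: [532.0, -0.9, 111.4]
orientation: [-0.0, 0.743, -0.669, -0.0]
wrist_force: [0.2, -0.4, -0.7]
opening: 65.9
finger_force: 0.0
```

>>> play_rows(targets=[0,0,-2,0,0,0,0,0,-5,0,0,0,0,0,-9,0,0,0,-5,0,-12,0,0,0,-11,0,-12,0,0,0,-17,0,-12,0,0,0,-23,0,-12,0,0,0,-29,0,-12,0,0,0])

```text
time_s: 63.65
tool_pos: [501.1, 289.4, 231.7]
orientation: [-0.0, 0.743, -0.669, 0.0]
wrist_force: [1.6, 0.8, 0.2]
opening: 65.6
finger_force: 0.0
```

Run:
```python
from h import *
to()
p,K,E=get("top");cv2.imwrite("pics/t9.png",cv2.resize(p[145:275,195:400],None,fx=3.9,fy=3.9,interpolation=cv2.INTER_CUBIC))
```

```text
t 63.6 pos [501.1 289.4 231.7] yaw 186.0 open 65.6 F 0.0 q [ 0.86  0.2  -0.2   0.   -1.17 -0.76]
```

View pics/t9.png

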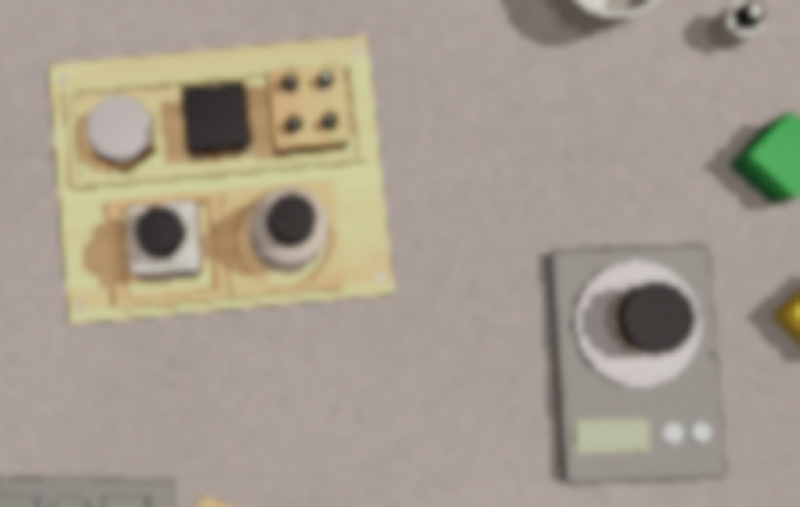

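Both bottles are back in their pockets at (160,235) and (290,225), the square jar is in the tray at (216,118), the round jar is on the scale at (655,317), and the arm is clear. I hand the job in.

```bash
python3 -c "
from station import order
print(order.job_done())"
```

```text
the job is handed in; nothing more can be done
None
```

The job is handed in at about 64 s: the last picture shows the round jar on the scale, the square jar in the tray's middle place, both bottles back in their own pockets and the six-sided jar in place; the station returned no verdict.

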